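Clamp the centrifuge rotor and close the lid

TASK

The rotor has just been put back in the bench centrifuge: tighten its clamping nut clockwise as far as it goes with the T-handled box spanner that fits it, stand that spanner back in its free pocket in the tool block, and close the centrifuge lid fully. Leave the smaller spanner in its pocket and do not shove or knock over the tube rack or the reagent tray.

Things in the scene. Friction and masses are not known exactly. Their poses are not given: they have to be found in the camera images.
- centrifuge: ivory bench microcentrifuge, casing 210 (x) by 267 (y) by 115 mm high, fixed. Origin: on the rotor axis, at bench level. Front with sloping panel on -y (to -157 mm), lid hinge on +y (at +100 mm). In its round chamber (150 mm) sits a locked aluminium rotor, 132 mm wide, with 12 tube holes; its hub rim is 101 mm above the bench, the hub well is 50 mm wide, 39 mm deep, with the nut at its bottom
- nut_top (a point): top of the hexagon of the steel clamping nut in the rotor's hub well, on the rotor axis, 78 mm above the bench; turns with the nut, z up, two parallel flats face +x and -x. Hexagon 22 mm across flats, 13 mm high, on a flange 35 mm wide whose upper face is 13 mm below this point (65 mm above the bench); a 4 mm chamfer cone and the 10 mm thick spindle end rise 10 mm above the point
- nut (a joint): how far the nut is screwed down, rad: 0 to 1.0; it grows as the nut is turned clockwise seen from above. At the start it is between 0 and 0.35; it stops hard at 1.0 (tight). Needs about 0.15 N m and stays where it is left
- wrench: the larger T-handled steel box spanner, which fits the nut; 140 mm tall, 0.25 kg, stands loose in a pocket. Origin: centre of its open lower end; z up the shaft, x along the handle bar. Hexagonal tube 23.5 mm across flats inside (two face +x and -x), 32 mm deep, 29.5 mm across flats outside; slips on when within 0.12 rad of the nut's flats. Seated on the flange its origin is 65 mm above the bench
- small_wrench: the smaller T-handled box spanner in the other pocket, too small for the nut; 102 mm tall, bar 60 mm long, tube 19 mm across flats outside. Origin: centre of its lower end; z up. Not needed
- tool_block: grey plastic block 165 mm (x) by 70 mm (y) by 50 mm high, fixed to the bench; origin: centre of its underside. Two square pockets 40 mm wide and 42 mm deep, open at the top, at x = -45 and +45 mm, y = 0
- pocket0 (a point): centre of the floor of the tool block's pocket at its -x end, 8 mm above the bench
- pocket1 (a point): centre of the floor of the tool block's pocket at its +x end, 8 mm above the bench
- lid (a joint): opening angle of the centrifuge lid, rad: 0 shut, 1.95 the most; it starts between 1.65 and 1.9, standing up at the +y side. The stiff hinge holds the lid wherever it is left; moving it takes about 0.5 N m (some 3 N at the free edge)
- lid_hinge (a point): middle of the lid's hinge axis, 118 mm above the bench. Turns with the lid: x along the hinge, -y from hinge to free edge, z out of the outer face (up when shut). The lid is a slab 190 mm along x, from y = +7 to -188 mm and z = 2 to 26 mm, with a lip 70 mm wide and 10 mm thick out to y = -203 mm
- lid_edge (a point): middle of the lid's free edge on its outer face: x = 0, y = -188 mm, z = 26 mm in the frame of lid_hinge
- tube_rack: yellow wire tube rack with five glass tubes, 99 by 184 mm, 100 mm high with the tubes, loose; origin: centre of its underside
- reagent_tray: white tray with seven dropper bottles, 75 by 160 mm, 82 mm high, loose; origin: centre of its underside
- wrench_bar (a point): middle of the larger spanner's steel handle bar, 132 mm above its lower end; axes as wrench. Bar 90 mm long (x), 14 mm wide (y), 16 mm high; the shaft under it is 12 mm thick
Mind the look-alikes: they are no part of the job. Leave any blue or red look-alike of the wrench alone. What is shaped like the tool_block but turquoise is not meant.

How it is judged:
On the way, in this order (a step that is already met when the one before it is completed fails the run):
1. the larger spanner is seated over the nut, its mouth within 5 mm of the flange and 3 mm of the axis, upright (z of wrench in the frame of nut_top below -0.008 m and horizontal distance between wrench and nut_top below 0.003 m and angle between wrench's own z axis and vertical below 0.12 rad), for 0.2 s.
2. the nut is tight (within 0.06 rad of its stop) with the spanner still on it (value of joint nut above 0.94 rad and z of wrench in the frame of nut_top below -0.004 m and horizontal distance between wrench and nut_top below 0.004 m), for 0.1 s.
At the end, for the whole second after the job is handed in: the nut is within 0.06 rad of its stop, the lid is shut (within 0.04 rad), and the larger spanner stands at rest on the floor of its pocket in the tool block (mouth within 13 mm of the floor's centre, leaning less than 0.2 rad) (value of joint nut above 0.94 rad and value of joint lid below 0.04 rad and (distance between wrench and pocket0 below 0.013 m or distance between wrench and pocket1 below 0.013 m) and angle between wrench's own z axis and vertical below 0.2 rad and linear speed of wrench below 0.02 m/s); the robot touches nothing.
It fails at once if the smaller spanner is taken from its pocket (raised or shifted by more than 25 mm) (distance of small_wrench from where it was at the start of the episode above 0.025 m).
It fails at once if the tube rack or the reagent tray is shoved by more than 30 mm or tipped over (distance of any of tube_rack, reagent_tray from where it was at the start of the episode above 0.03 m or angle between any of tube_rack, reagent_tray's own z axis and vertical above 0.5 rad).
It also fails if it takes over 66 s, if anything falls off the work surface, if the arm or the gripper's body presses on something with over 40 N, if the wrist force passes 120 N, or if a joint passes its speed limit or range.

ROBOT

A 6-joint arm with a two-finger parallel gripper is mounted at the origin on the work surface. World frame = base frame: x ahead of the robot, y to its left, z up, the work surface at z = 0. Lengths are in m, angles in rad, forces in N, time in s.
With the tool pointing down it reaches from about 0.375 to 0.975 m from the base axis. Payload 3.8 kg.
Tool frame: the origin (TCP) lies at the very end of the fingers, on their centre line; the grasp point (between the pads) lies 19 mm behind it (env.grip_point_offset is the distance from the TCP to the grasp point, in m); z points along the fingers, y is the line along which they close (so a half turn about z gives the same grasp; the last joint's range is limited). The gripper opens to 88 mm and grips with 3 to 60 N. Pads are 18 mm wide; open, the fingers measure 123 mm over their backs; the gripper's body (75 mm by 187 mm) begins 45 mm behind the grasp point.
Start: joints at [1.136, 0.264, 1.604, -0, 1.274, -0.037], TCP at [0.261, 0.622, 0.239] pointing down, gripper open.
Joint ranges: [-2.63, 2.63], [-0.94, 2.18], [0.31, 2.57], [-1.31, 4.45], [0, 2.66], [-2.55, 2.55]. Speed limits (rad/s): [2.57, 2.57, 3.14, 3.14, 3.14, 3.14].

INTERFACE

Orientations are given as a unit quaternion [w, x, y, z].
In Python, from rig import sensors, viewer, sign_off, env gives the robot as it stands.
- The arm moves only by the shell command python3 -m jog 'ROWS' [FORCE]. ROWS is JSON, a list of rows, each an object with "rot": the turn, a rotation vector about the world's x, y, z in degrees, a list of three; "linear": the shift along the world's x, y, z in mm, a list of three; "gripper": the closure, from 0 (fully open) to 1 (shut). A call has 1 to 5 rows; each row shifts and turns the commanded pose from where the row before left it; what a row does not reach is not made up. A row lasts 1/8 s, in which the tool goes at most 62.5 mm and 10.7 degrees, less where a joint would pass 70% of its speed; a pose out of reach is approached as far as the arm can. A call with a gripper value outside its range is refused whole. The fingers move at their own pace and stop on an object; FORCE is the grip in N (left out, the last holds). Time passes only in rows, so rows that do not move let the fingers close. It gives the time, the measured TCP pose, the force, the opening and the grip force at its end, in the units of the state.
- sensors.observe(): the state, without advancing time (a new reading comes with each control period).
- viewer.snapshot(name): name is "side" or "top" or "wrist"; returns a dict with "frame" (400x640x3 uint8, red, green, blue), "intrinsics" (3x3 intrinsics, pixels), "rvec" (rotation vector, rad) and "tvec" (3), from world to camera coordinates, as OpenCV has them; the wrist camera has in their place "hand_eye" (4x4, takes a point from camera to tool coordinates, whose origin is the TCP and whose axes are the flange's). Camera axes: x right, y down, z forward; pixel columns grow to the right and rows downward; lengths in m; the calibration is good to about 2 mm. A picture is of the moment at which its call begins: read the wrist's pose just before it. There is no depth.
- sign_off(): hands the job in; it is judged then, once.
The state is a dict: "time_s": time; "q": joint angles; "joint_velocities": joint speeds; "tau": joint torques, N m; "eef_pos": TCP position; "tcp_rot": TCP orientation; "ft_force": force on the tool from outside, world axes, zero at the start; "ft_torque": the same for the moment, N m; "opening": finger opening in m; "finger_force": force on a finger pad.
Only numpy, scipy, OpenCV 4.12 (cv2) and the standard library are available. Lean on these libraries where they do the work, as an engineer would, in place of code of your own. Each camera call takes 0.05 s, during which the arm holds its last target. There are 200 camera calls.

## Working session

There is one attempt and no reset: what is moved stays moved. The work goes in short steps, Python scripts to look and compute and a shell command to move; the robot and the scene stay as the last step left them, time stands still between calls to the robot, and variables do not carry over. Pictures are saved under pics/ and viewed, at most 10 in all, crops included, and the job is handed in when it is done.

```bash
ls; mkdir -p pics; cat > h.py <<'E'
import numpy as np, cv2
from rig import sensors, viewer, env
from scipy.spatial.transform import Rotation as R
def snap(n, save=None):
    s=sensors.observe(); d=viewer.snapshot(n)
    if n=="wrist":
        q=s["tcp_rot"]; T=np.eye(4); T[:3,:3]=R.from_quat([q[1],q[2],q[3],q[0]]).as_matrix(); T[:3,3]=s["eef_pos"]
        W=np.linalg.inv(T@np.array(d["hand_eye"]))
    else:
        W=np.eye(4); W[:3,:3]=cv2.Rodrigues(np.array(d["rvec"],float))[0]; W[:3,3]=np.ravel(d["tvec"])
    if save: cv2.imwrite(f"pics/{save}.png",d["frame"][:,:,::-1]); np.savez(f"pics/{save}.npz",W=W,K=d["intrinsics"])
    return d["frame"],np.array(d["intrinsics"]),W
def load(s):
    z=np.load(f"pics/{s}.npz"); return z["K"],z["W"]
def onplane(s,uv,z):
    K,W=load(s); Rm=W[:3,:3]; c=-Rm.T@W[:3,3]; r=Rm.T@np.linalg.inv(K)@np.array([uv[0],uv[1],1.])
    return c+r*(z-c[2])/r[2]
def proj(s,p):
    K,W=load(s); x=W[:3,:3]@np.array(p)+W[:3,3]; x=K@x; return x[:2]/x[2]
E
python3 - <<'E'
from h import *
for n in ("top","side","wrist"): snap(n,n+"0")
a=cv2.imread("pics/top0.png");b=cv2.imread("pics/side0.png")
K,W=load("top0");print(-W[:3,:3].T@W[:3,3]);K,W=load("side0");print(-W[:3,:3].T@W[:3,3])
s=sensors.observe();print(s)
E
```

```text
pics
[ 0.25244713 -0.17456037  1.52194226]
[ 0.34103574 -0.84655674  0.95437155]
{'time_s': 0.15, 'q': array([ 1.13606468e+00,  2.64580723e-01,  1.60505782e+00, -1.71391989e-05,
        1.27369245e+00, -3.69442476e-02]), 'joint_velocities': array([ 0.00085835, -0.00238611, -0.00399168,  0.00112863, -0.00258595,
       -0.00075098]), 'tau': array([ 8.70121057e-04, -5.02845168e+01, -3.57471228e+01,  7.30139413e-02,
        2.49677111e-02, -9.95661912e-05]), 'eef_pos': array([0.26128419, 0.62178365, 0.23767494]), 'tcp_rot': array([-1.95123159e-04,  1.97582420e-01,  9.80285893e-01, -8.47024515e-04]), 'ft_force': array([ 0.73438002, -0.23649142, -1.11507137]), 'ft_torque': array([-0.01536484, -0.02747919, -0.03644427]), 'finger_force': 0.0, 'opening': 0.08812857458434292}
```

View pics/top0.png

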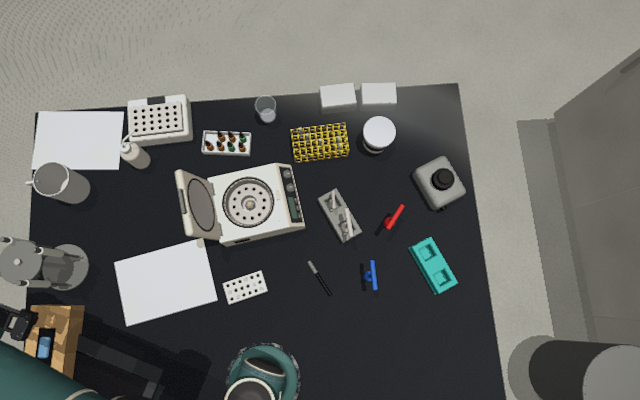

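View pics/side0.png

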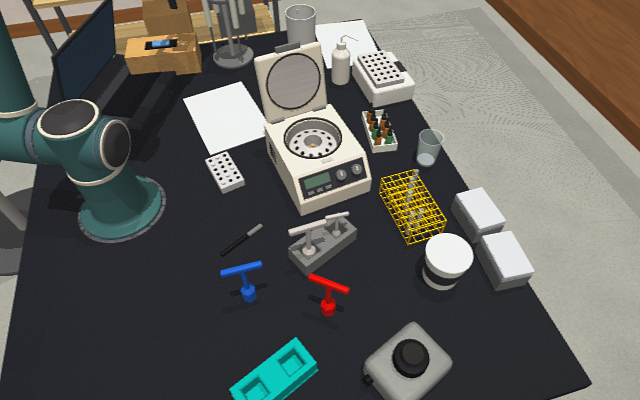

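The top view shows the centrifuge at (248,203), the grey block at (340,215), the turquoise look-alike at (433,265), the red spanner at (393,217) and the blue one at (373,275). The grey block holding two steel spanners fits the description, so I'll confirm it in an enlarged crop.

```bash
python3 - <<'E'
from h import *
a=cv2.imread("pics/top0.png");b=cv2.imread("pics/side0.png")
A=cv2.resize(a[180:250,310:370],None,fx=5,fy=5,interpolation=cv2.INTER_CUBIC) #300x350
C=cv2.resize(a[150:250,170:310],None,fx=3.5,fy=3.5,interpolation=cv2.INTER_CUBIC) #490x350
B=cv2.resize(b[200:280,280:365],None,fx=3,fy=3,interpolation=cv2.INTER_CUBIC)#255x240
D=cv2.resize(b[40:215,250:380],None,fx=1.37,fy=1.37,interpolation=cv2.INTER_CUBIC)
o=np.zeros((600,800,3),np.uint8); o[:350,:300]=A;o[:350,305:795]=C;o[355:595,:255]=B;o[355:355+D.shape[0],300:300+D.shape[1]]=D
cv2.imwrite("pics/c1.png",o)
E
```

```text
(no output)
```

View pics/c1.png

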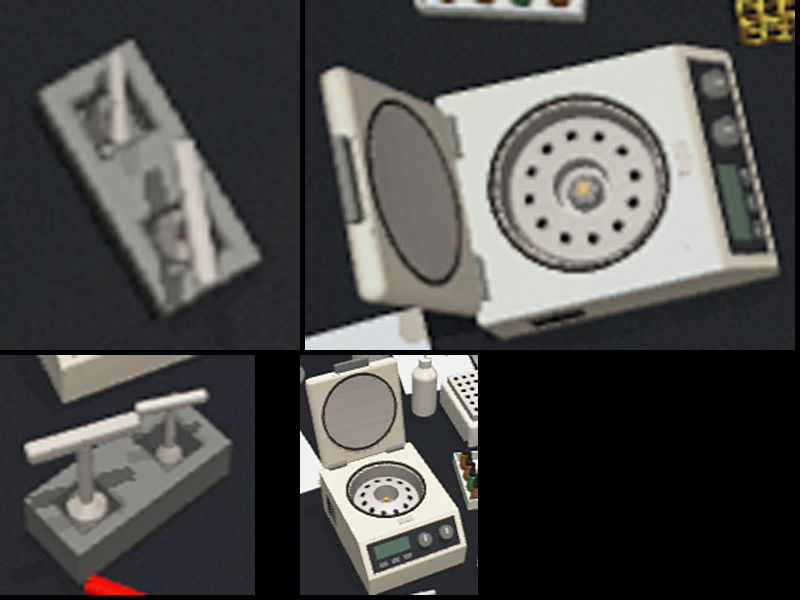

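The crop confirms it. The grey block holds two steel spanners; the one in the near pocket (bar about (347,209)–(351,234) in the top view) has the longer bar, so it is the larger. The other (about (333,192)–(335,207)) is the smaller one.

```bash
python3 - <<'E'
from h import *
np.set_printoptions(precision=4,suppress=True)
f=lambda x,y:(310+x/5,180+y/5)
for n,p,z in [("c",f(130,40),.05),("c",f(38,95),.05),("c",f(260,258),.05),("barA",f(185,145),.148),("barB",f(205,275),.148),
  ("sA",f(115,60),.11),("sB",f(122,135),.11)]: print(n,onplane("top0",p,z)[:2])
g=lambda x,y:(170+(x-305)/3.5,150+y/3.5)
for n,p,z in [("rim c",g(578,183),.115),("spindle",g(584,188),.088),("hinge1",g(455,135),.118),("hinge2",g(482,275),.118),("bl",g(437,97),.115),("cb",g(490,322),.115),("tr",g(680,45),.115)]: print(n,onplane("top0",p,z)[:2])
h=lambda x,y:(280+x/3,200+(y-355)/3)
print("side bar",onplane("side0",h(28,445),.14)[:2],onplane("side0",h(138,425),.14)[:2])
k=lambda x,y:(250+(x-300)/1.37,40+(y-355)/1.37)
print("side spindle",onplane("side0",k(386,492),.088)[:2])
E
```

```text
c [ 0.5846 -0.2773]
c [ 0.5526 -0.2141]
c [ 0.4346 -0.3481]
barA [ 0.4947 -0.298 ]
barB [ 0.4149 -0.3026]
sA [ 0.559  -0.2626]
sB [ 0.5108 -0.2628]
rim c [0.5457 0.0046]
spindle [0.5463 0.0028]
hinge1 [0.5973 0.1116]
hinge2 [0.4694 0.0921]
bl [0.6344 0.1271]
cb [0.428  0.0873]
tr [ 0.666  -0.0937]
side bar [ 0.4166 -0.2951] [ 0.5012 -0.3   ]
side spindle [0.5547 0.022 ]
```

```bash
python3 -m jog '[{"linear":[0,0,60]},{"linear":[0,-10,60]},{"linear":[20,-50,50],"rot":[0,0,-8]},{"linear":[25,-55,0],"rot":[0,0,-8]},{"linear":[25,-55,0],"rot":[0,0,-8]}]' 20
python3 -m jog '[{"linear":[25,-55,0],"rot":[0,0,-8]},{"linear":[25,-55,0],"rot":[0,0,-8]},{"linear":[25,-55,0],"rot":[0,0,-8]},{"linear":[25,-55,0],"rot":[0,0,-8]},{"linear":[25,-55,0],"rot":[0,0,-8]}]'
python3 - <<'E'
from h import *
print(np.round(viewer.snapshot("wrist")["hand_eye"],3)); s=sensors.observe();print(s["time_s"],s["eef_pos"],s["q"])
E
```

```text
[[ 0.    -0.962 -0.272  0.069]
 [ 1.     0.     0.    -0.001]
 [-0.    -0.272  0.962 -0.145]
 [ 0.     0.     0.     1.   ]]
0.2 [0.26130213 0.62189768 0.23789817] [ 1.13610537e+00  2.64442238e-01  1.60481740e+00 -3.81985554e-06
  1.27372810e+00 -3.68946873e-02]$[0]: bad value
$[0]: bad value
```

```bash
python3 -m jog '[{"linear":[0,0,60],"rot":[0,0,0],"gripper":0},{"linear":[0,-10,60],"rot":[0,0,0],"gripper":0},{"linear":[20,-50,50],"rot":[0,0,-8],"gripper":0},{"linear":[25,-55,0],"rot":[0,0,-8],"gripper":0},{"linear":[25,-55,0],"rot":[0,0,-8],"gripper":0}]' 20
python3 -m jog '[{"linear":[25,-55,0],"rot":[0,0,-8],"gripper":0},{"linear":[25,-55,0],"rot":[0,0,-8],"gripper":0},{"linear":[25,-55,0],"rot":[0,0,-8],"gripper":0},{"linear":[25,-55,0],"rot":[0,0,-8],"gripper":0},{"linear":[25,-55,0],"rot":[0,0,-8],"gripper":0}]'
python3 - <<'E'
from h import *
s=sensors.observe();print(s["time_s"],s["eef_pos"],s["q"])
E
```

```text
time_s: 0.82
eef_pos: [0.329, 0.4586, 0.4022]
tcp_rot: [0.0, 0.399, 0.917, 0.001]
ft_force: [0.5, 0.7, -0.1]
opening: 0.088
finger_force: 0.0
time_s: 1.45
eef_pos: [0.4538, 0.1829, 0.4012]
tcp_rot: [0.0, 0.689, 0.725, 0.0]
ft_force: [0.7, 0.3, 0.0]
opening: 0.0879
finger_force: 0.0
1.45 [0.45380917 0.18291626 0.40124336] [ 3.32209036e-01 -1.51913739e-01  1.74918192e+00  3.95032321e-05
  1.54383046e+00  2.80565248e-01]
```

```bash
python3 -m jog '[{"linear":[45,-50,0],"rot":[0,0,0],"gripper":0},{"linear":[45,-50,0],"rot":[0,0,0],"gripper":0},{"linear":[3,-38,-40],"rot":[0,0,0],"gripper":0},{"linear":[0,0,-40],"rot":[0,0,0],"gripper":0},{"linear":[0,0,0],"rot":[0,0,0],"gripper":0}]'
python3 - <<'E'
from h import *
snap("wrist","w1")
print(load("w1")[0])
a=cv2.imread("pics/w1.png"); u=proj("w1",[.547,.004,.078]); print(u,proj("w1",[.453,-.300,.14]))
x,y=[int(v) for v in u]; x0,y0=max(0,x-50),max(0,y-40)
c=cv2.resize(a[y0:y0+80,x0:x0+100],None,fx=4,fy=4,interpolation=cv2.INTER_CUBIC); print(x0,y0)
o=np.zeros((590,800,3),np.uint8); d=cv2.resize(a,(384,240)); o[:240,:384]=d; o[250:250+c.shape[0],:c.shape[1]]=c
# right: CLAHE gray
g=cv2.createCLAHE(4,(4,4)).apply(cv2.cvtColor(c,cv2.COLOR_BGR2GRAY)); o[250:250+c.shape[0],400:400+c.shape[1]]=g[:,:,None]
cv2.imwrite("pics/c2.png",o)
E
```

```text
time_s: 2.08
eef_pos: [0.5378, 0.0531, 0.3171]
tcp_rot: [-0.003, 0.688, 0.726, -0.003]
ft_force: [-0.1, -0.6, 0.6]
opening: 0.0878
finger_force: 0.0
[[292.39140502   0.         319.88205487]
 [  0.         292.39140502 199.35594567]
 [  0.           0.           1.        ]]
[325.59588263 206.45933881] [248.76247157 415.53671213]
275 166
```

View pics/c2.png

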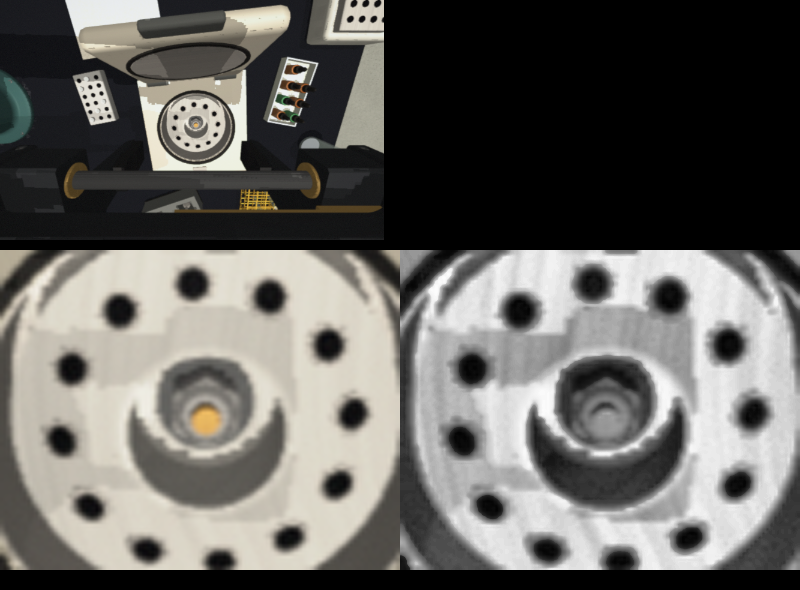

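The picture shows the nut with its gold spindle end at about (326.5, 208.5). The hexagon is too coarse to read here, so I'll look closer.

```bash
python3 - <<'E'
from h import *
print(onplane("w1",(326.5,208.5),.088))
K,W=load("w1"); print(np.linalg.inv(W)[:3,3])
E
python3 -m jog '[{"linear":[0,-20,0],"rot":[0,0,-10],"gripper":0},{"linear":[0,-20,0],"rot":[0,0,-10],"gripper":0},{"linear":[0,-20,0],"rot":[0,0,-10],"gripper":0},{"linear":[0,-20,0],"rot":[0,0,-10],"gripper":0},{"linear":[0,-20,-20],"rot":[0,0,-10],"gripper":0}]'
python3 -m jog '[{"linear":[0,0,-40],"rot":[0,0,-10],"gripper":0},{"linear":[0,0,-50],"rot":[0,0,-10],"gripper":0},{"linear":[0,0,-50],"rot":[0,0,-10],"gripper":0},{"linear":[0,0,0],"rot":[0,0,-10],"gripper":0},{"linear":[0,0,0],"rot":[0,0,0],"gripper":0}]'
python3 - <<'E'
from h import *
snap("wrist","w2")
a=cv2.imread("pics/w2.png"); u=proj("w2",[.547,.004,.078]); print(u)
x,y=[int(v) for v in u]; x0,y0=max(0,x-35),max(0,y-35)
c=cv2.resize(a[y0:y0+70,x0:x0+70],None,fx=8,fy=8,interpolation=cv2.INTER_CUBIC); print(x0,y0)
o=np.zeros((600,800,3),np.uint8); o[:150,:240]=cv2.resize(a,(240,150));o[:c.shape[0],240:240+c.shape[1]]=np.clip(c.astype(float)*1.6,0,255)
cv2.imwrite("pics/c3.png",o)
E
```

```text
[0.54808417 0.00427703 0.088     ]
[0.53547651 0.12193479 0.46247683]
time_s: 2.75
eef_pos: [0.5428, -0.0462, 0.3064]
tcp_rot: [0.002, 0.931, 0.366, 0.004]
ft_force: [0.5, -0.3, -0.3]
opening: 0.0885
finger_force: 0.0
time_s: 3.38
eef_pos: [0.5418, -0.0456, 0.1631]
tcp_rot: [0.0, 1.0, 0.03, 0.001]
ft_force: [1.1, 1.4, -0.5]
opening: 0.0884
finger_force: 0.0
[258.51782601 196.10272564]
223 161
```

View pics/c3.png

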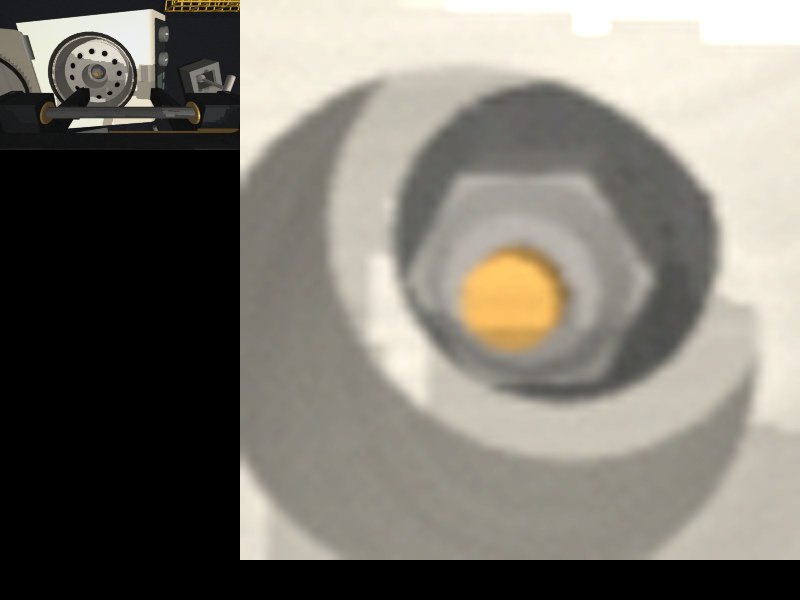

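The nut is clear here. Its hexagon vertices in the crop are near (462,176), (588,176), (652,278) and (410,280), and the gold spindle is at (512,301).

```bash
python3 - <<'E'
from h import *
f=lambda x,y:(223+(x-240+.5)/8-.5,161+(y+.5)/8-.5)
V=[onplane("w2",f(*p),.078)[:2] for p in [(410,280),(462,176),(588,176),(652,278),(600,380)]]
print(np.round(V,4)); c0=onplane("w2",f(512,301),.088)[:2]; print("spindle",c0)
from scipy.optimize import least_squares
def r(p):
    out=[]
    for k,v in enumerate(V):
        a=p[2]-k*np.pi/3; out+=list(p[:2]+0.0127*np.array([np.cos(a),np.sin(a)])-v)
    return np.array(out)*1000
s=least_squares(r,[.548,.004,np.pi/2+.0]); print(s.x,np.degrees(s.x[2])%60-30,r(s.x).round(1))
# rim of well (z=.101)? block pieces
E
```

```text
[[ 0.5467  0.016 ]
 [ 0.5579  0.0106]
 [ 0.5587 -0.002 ]
 [ 0.5484 -0.0087]
 [ 0.5372 -0.0035]]
spindle [0.54800169 0.00351623]
[0.54751073 0.00360512 1.63915085] 3.9164254072505145 [-0.1  0.3  0.1  0.1  0.2  0.1 -0.  -0.4 -0.2  0. ]
```

```bash
python3 -m jog '[{"linear":[0,-10,60],"rot":[0,0,0],"gripper":0},{"linear":[-10,-45,50],"rot":[0,0,0],"gripper":0},{"linear":[-15,-60,15],"rot":[0,0,0],"gripper":0},{"linear":[-15,-60,0],"rot":[0,0,0],"gripper":0},{"linear":[-15,-60,0],"rot":[0,0,0],"gripper":0}]'
python3 -m jog '[{"linear":[-15,-20,0],"rot":[0,0,0],"gripper":0},{"linear":[0,0,0],"rot":[0,0,0],"gripper":0}]'
python3 - <<'E'
from h import *
snap("wrist","w3")
a=cv2.imread("pics/w3.png"); u=proj("w3",[.454,-.300,.14]); print(u)
x,y=[int(v) for v in u]; x0,y0=max(0,x-80),max(0,y-100)
c=cv2.resize(a[y0:y0+150,x0:x0+160],None,fx=4,fy=4,interpolation=cv2.INTER_CUBIC); print(x0,y0)
cv2.imwrite("pics/c4.png",c)
E
```

```text
time_s: 4.05
eef_pos: [0.4871, -0.2786, 0.2857]
tcp_rot: [0.002, 1.0, 0.03, 0.003]
ft_force: [0.9, 0.0, 0.4]
opening: 0.0882
finger_force: 0.0
time_s: 4.3
eef_pos: [0.4713, -0.2983, 0.2843]
tcp_rot: [0.001, 1.0, 0.028, 0.002]
ft_force: [0.8, 0.6, 0.4]
opening: 0.0879
finger_force: 0.0
[319.43494781 205.30254125]
239 105
```

View pics/c4.png

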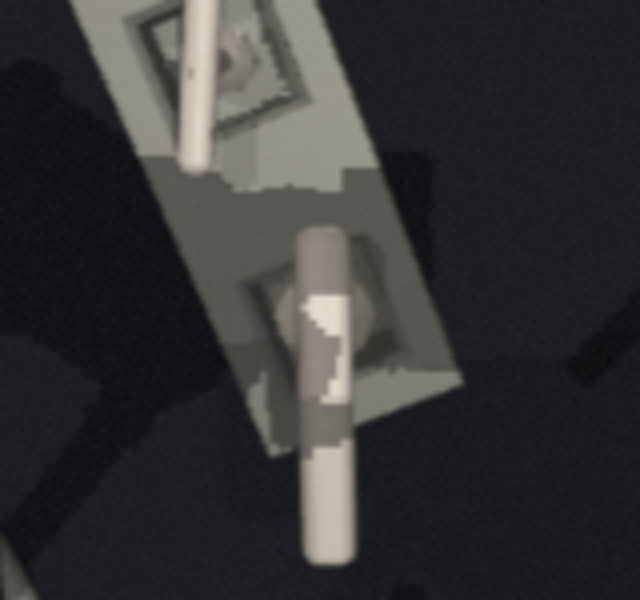

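The crop shows the large bar running from (324,226) to (329,565). The block's end corners are at (462,381) and (268,457). The small bar is well clear at the upper left.

```bash
python3 - <<'E'
from h import *
f=lambda x,y:(239+(x+.5)/4-.5,105+(y+.5)/4-.5)
P=lambda x,y,z:onplane("w3",f(x,y),z)[:2]
for z in (.14,.146):
    A=P(324,229,z);B=P(329,563,z);d=A-B;print("bar",A,B,(A+B)/2,np.linalg.norm(d),np.degrees(np.arctan2(d[1],d[0])))
c1=P(462,381,.05);c2=P(268,457,.05);l0=P(70,0,.05);r0=P(316,0,.05)
ax=(l0-c2)/np.linalg.norm(l0-c2);ax2=(r0-c1)/np.linalg.norm(r0-c1);w=c2-c1
print(c1,c2,np.linalg.norm(w),np.degrees(np.arctan2(ax[1],ax[0])),np.degrees(np.arctan2(ax2[1],ax2[0])),np.degrees(np.arctan2(w[1],w[0]))-90)
a=(ax+ax2);a/=np.linalg.norm(a);print("pocket",(c1+c2)/2+a*.0375)
s=sensors.observe();print(s["eef_pos"])
E
```

```text
bar [ 0.49897577 -0.29769261] [ 0.40915256 -0.3040412 ] [ 0.45406416 -0.3008669 ] 0.0900472861018698 4.042866255375383
bar [ 0.49984021 -0.29763563] [ 0.41187621 -0.30385281] [ 0.45585821 -0.30074422] 0.08818344214395368 4.042866255375375
[ 0.43728304 -0.34788767] [ 0.40659361 -0.28370803] 0.07113977006945789 24.828916306718863 25.021416227365673 25.556204848080725
pocket [ 0.45594554 -0.29999407]
[ 0.47182112 -0.29716865  0.28400316]
```

```bash
python3 -m jog '[{"linear":[-17,-3.5,-40],"rot":[0,0,0.7],"gripper":0},{"linear":[0,0,-50],"rot":[0,0,0],"gripper":0},{"linear":[0,0,-50],"rot":[0,0,0],"gripper":0},{"linear":[0,0,-23],"rot":[0,0,0],"gripper":0},{"linear":[0,0,0],"rot":[0,0,0],"gripper":0}]'
python3 - <<'E'
from h import *
s=sensors.observe();q=s["tcp_rot"];print(s["eef_pos"],q,R.from_quat([q[1],q[2],q[3],q[0]]).as_matrix().round(4),s["q"])
E
```

```text
time_s: 4.97
eef_pos: [0.4539, -0.2978, 0.1175]
tcp_rot: [-0.001, 0.999, 0.036, -0.001]
ft_force: [-0.5, -0.1, -0.2]
opening: 0.0881
finger_force: 0.0
[ 0.45389449 -0.29777193  0.11746976] [-0.00127645  0.99936453  0.03559741 -0.00131485] [[ 0.9975  0.0711 -0.0027]
 [ 0.0712 -0.9975  0.0025]
 [-0.0025 -0.0026 -1.    ]] [-6.26741379e-01  1.26430001e-01  2.00442509e+00  4.66242264e-04
  1.01438123e+00  8.72597997e-01]
```

```bash
python3 -m jog '[{"linear":[0.5,-3,2],"rot":[0,0,0],"gripper":0},{"linear":[0,0,0],"rot":[0,0,0],"gripper":1},{"linear":[0,0,0],"rot":[0,0,0],"gripper":1},{"linear":[0,0,0],"rot":[0,0,0],"gripper":1},{"linear":[0,0,0],"rot":[0,0,0],"gripper":1}]' 60
python3 -m jog '[{"linear":[0,0,0],"rot":[0,0,0],"gripper":1},{"linear":[0,0,0],"rot":[0,0,0],"gripper":1},{"linear":[0,0,15],"rot":[0,0,0],"gripper":1},{"linear":[0,0,0],"rot":[0,0,0],"gripper":1}]'
```

```text
time_s: 5.6
eef_pos: [0.4547, -0.303, 0.1211]
tcp_rot: [0.0, 0.999, 0.034, 0.0]
ft_force: [0.2, -0.7, 0.3]
opening: 0.0501
finger_force: 0.0
time_s: 6.1
eef_pos: [0.456, -0.3037, 0.1382]
tcp_rot: [0.001, 0.999, 0.034, 0.002]
ft_force: [0.1, 1.4, 8.0]
opening: 0.0133
finger_force: 60.0
```

```bash
python3 -m jog '[{"linear":[0,0,40],"rot":[0,0,0],"gripper":1},{"linear":[0,0,45],"rot":[0,0,0],"gripper":1},{"linear":[0,0,45],"rot":[0,0,0],"gripper":1},{"linear":[15,45,0],"rot":[0,0,10],"gripper":1},{"linear":[15,50,0],"rot":[0,0,10],"gripper":1}]'
python3 -m jog '[{"linear":[15,50,0],"rot":[0,0,10],"gripper":1},{"linear":[15,50,0],"rot":[0,0,10],"gripper":1},{"linear":[15,50,0],"rot":[0,0,10],"gripper":1},{"linear":[16,51,0],"rot":[0,0,10],"gripper":1},{"linear":[0,10,0],"rot":[0,0,0],"gripper":1}]'
python3 -m jog '[{"linear":[0,0,0],"rot":[0,0,0],"gripper":1},{"linear":[0,0,0],"rot":[0,0,0],"gripper":1}]'
python3 - <<'E'
from h import *
L=[sensors.observe() for _ in range(3)]
snap("wrist","w4");snap("side","s4")
for s in L+[sensors.observe()]:
    q=s["tcp_rot"];M=R.from_quat([q[1],q[2],q[3],q[0]]).as_matrix();print(s["eef_pos"],np.degrees(np.arctan2(M[1,0],M[0,0])),M[:,2])
a=cv2.imread("pics/w4.png");b=cv2.imread("pics/side4.png") if 0 else cv2.imread("pics/s4.png")
u=proj("s4",[.548,.0,.15]);print(u)
x,y=[int(v) for v in u];x0,y0=x-40,y-50
c=cv2.resize(b[y0:y0+100,x0:x0+80],None,fx=4,fy=4,interpolation=cv2.INTER_CUBIC);print(x0,y0)
o=np.zeros((600,800,3),np.uint8);o[:300,:480]=cv2.resize(a,(480,300));o[:400,480:800]=c
cv2.imwrite("pics/c5.png",o)
E
```

```text
time_s: 6.72
eef_pos: [0.485, -0.2076, 0.2665]
tcp_rot: [0.0, 0.978, 0.209, 0.001]
ft_force: [-0.1, 0.8, -2.6]
opening: 0.013
finger_force: 59.9
time_s: 7.35
eef_pos: [0.5458, 0.006, 0.2653]
tcp_rot: [-0.001, 0.847, 0.531, -0.0]
ft_force: [0.0, -0.7, -3.5]
opening: 0.0134
finger_force: 59.9
time_s: 7.6
eef_pos: [0.5453, 0.0019, 0.2656]
tcp_rot: [0.0, 0.849, 0.529, -0.0]
ft_force: [-0.1, -0.7, -2.4]
opening: 0.0134
finger_force: 59.9
[0.54527578 0.00189874 0.26563948] 63.81338057772886 [-6.11507020e-04 -7.18840374e-04 -9.99999555e-01]
[0.54527578 0.00189874 0.26563948] 63.81338057772886 [-6.11507020e-04 -7.18840374e-04 -9.99999555e-01]
[0.54527578 0.00189874 0.26563948] 63.81338057772886 [-6.11507020e-04 -7.18840374e-04 -9.99999555e-01]
[0.54541024 0.00169872 0.26580818] 63.77985494080088 [-2.50235153e-04 -3.94137863e-04 -9.99999891e-01]
[312.00168231 129.30468106]
272 79
```

View pics/c5.png

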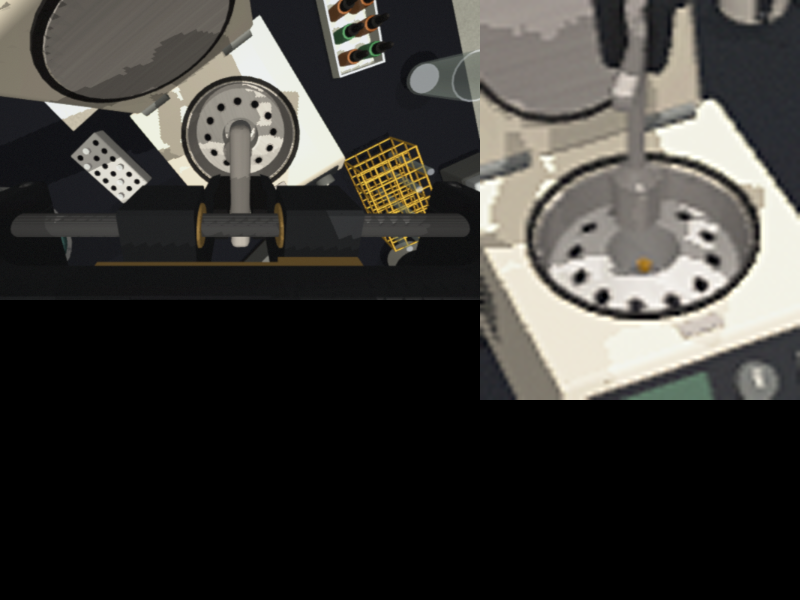

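The spanner hangs upright over the rotor. The bar ends are visible in the wrist view, so I'll measure its offset along the fingers.

```bash
python3 - <<'E'
from h import *
g=cv2.imread("pics/w4.png",0)
for c in (314,320,326): print(c,g[152:180,c].tolist(),g[316:336,c].tolist())
print(g[230,296:346].tolist())
K,W=load("w4"); H=np.array(viewer.snapshot("wrist")["hand_eye"])
def tool(u,v,zt):
    r=H[:3,:3]@np.linalg.inv(K)@np.array([u,v,1.]);c=H[:3,3];return (c+r*(zt-c[2])/r[2])
for z in (-.027,-.019,-.011):
    print(z,[tool(320.5,v,z)[:2].round(4) for v in (160,162,164,324,326,328)])
E
```

```text
314 [150, 150, 148, 150, 150, 143, 126, 127, 126, 83, 64, 62, 62, 64, 66, 73, 85, 91, 98, 109, 118, 126, 128, 129, 130, 132, 134, 135] [170, 176, 177, 175, 176, 176, 175, 175, 175, 175, 174, 161, 138, 65, 32, 29, 27, 29, 29, 25]
320 [154, 155, 153, 152, 145, 125, 124, 122, 69, 64, 62, 62, 63, 65, 72, 77, 85, 92, 98, 106, 113, 126, 129, 130, 132, 133, 134, 135] [179, 186, 186, 186, 185, 185, 186, 185, 186, 184, 181, 172, 148, 80, 34, 29, 28, 30, 29, 29]
326 [154, 155, 155, 153, 150, 139, 122, 118, 109, 69, 62, 63, 64, 66, 68, 75, 85, 90, 99, 110, 116, 121, 123, 124, 126, 126, 128, 131] [174, 179, 179, 179, 178, 179, 179, 179, 177, 178, 175, 163, 137, 61, 32, 31, 28, 31, 30, 28]
[82, 84, 82, 83, 85, 87, 92, 105, 114, 132, 123, 104, 108, 116, 121, 124, 129, 132, 135, 136, 136, 137, 138, 137, 137, 133, 133, 133, 132, 132, 133, 131, 128, 125, 123, 118, 107, 122, 155, 156, 137, 117, 102, 96, 90, 87, 87, 86, 85, 85]
-0.027 [array([0.0524, 0.001 ]), array([0.0515, 0.001 ]), array([0.0507, 0.001 ]), array([-0.0261,  0.001 ]), array([-0.0272,  0.001 ]), array([-0.0283,  0.001 ])]
-0.019 [array([0.0512, 0.001 ]), array([0.0504, 0.001 ]), array([0.0495, 0.001 ]), array([-0.0325,  0.001 ]), array([-0.0337,  0.001 ]), array([-0.0349,  0.001 ])]
-0.011 [array([0.0501, 0.001 ]), array([0.0492, 0.001 ]), array([0.0482, 0.001 ]), array([-0.0389,  0.0011]), array([-0.0402,  0.0011]), array([-0.0415,  0.0011])]
```

```bash
python3 - <<'E'
from h import *
x=np.array([.5455,.0018]);d=np.array([np.cos(1.114),np.sin(1.114)])
for top in (.2705,.2925):
    m=top-.14
    for n,o,z in [("bar-",-.045,.132),("bar+",.045,.132),("mouth",0,0),("tubeTop",0,.04)]:
        p=proj("s4",[*(x+o*d),m+z]); print(top,n,((p-[272,79])*4+[480,0]).round())
a=cv2.imread("pics/s4.png");c=cv2.resize(a[40:150,272:352],None,fx=5,fy=5,interpolation=cv2.INTER_CUBIC)
b=cv2.imread("pics/w4.png");w=cv2.resize(b[145:345,270:370],None,fx=2.9,fy=2.9,interpolation=cv2.INTER_CUBIC)
o=np.zeros((590,800,3),np.uint8);o[:550,:400]=c;o[:580,410:700]=w;o=np.clip(o*1.5,0,255);cv2.imwrite("pics/c6.png",o)
E
```

```text
0.2705 bar- [617. 112.]
0.2705 bar+ [646.  21.]
0.2705 mouth [636. 221.]
0.2705 tubeTop [635. 177.]
0.2925 bar- [616.  83.]
0.2925 bar+ [645.  -8.]
0.2925 mouth [636. 197.]
0.2925 tubeTop [634. 152.][ WARN:0@0.203] global loadsave.cpp:1063 imwrite_ Unsupported depth image for selected encoder is fallbacked to CV_8U.
```

View pics/c6.png

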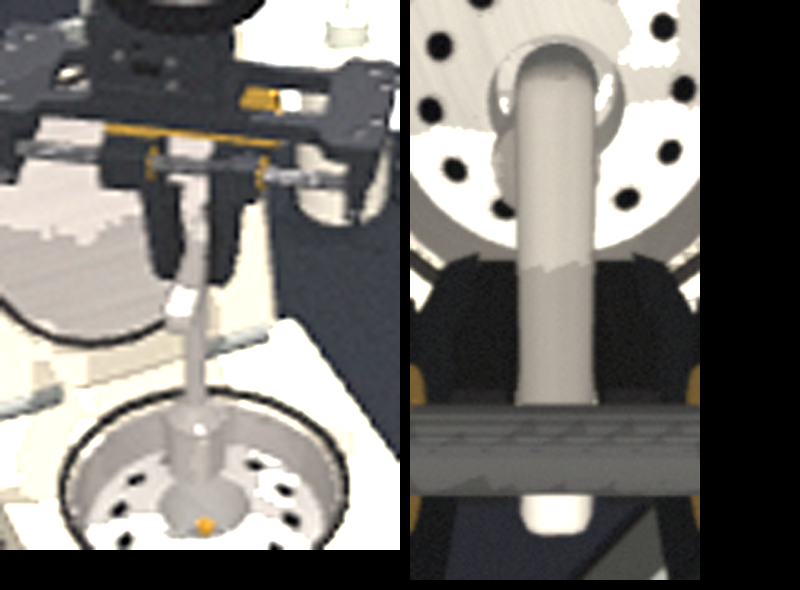

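```bash
python3 - <<'E'
from h import *
f=lambda p:((np.array(p)+.5)/5-.5+[272,40]).round(1)
print("obs spindle",f((205,525)),"barend",f((181,306)),"shaft@",f((198,370)),"tips",f((160,282)),f((218,284)), "tube",f((197,450)))
P=lambda *p:proj("s4",p).round(1)
x=np.array([.5454,.0017]);d=np.array([np.cos(1.1135),np.sin(1.1135)]);n=np.array([-d[1],d[0]])
print("spindle",P(.5478,.0036,.088))
for o in(.007,.02):print("tips",o,P(*(x+n*o),.2657),P(*(x-n*o),.2657))
for t in (-.019,-.010,0.):
  for o in (-.045,-.035): print(t,o,P(*(x+o*d),.2657-t))
print("shaft",P(*x,.22),P(*x,.16))
E
```

```text
obs spindle [312.6 144.6] barend [307.8 100.8] shaft@ [311.2 113.6] tips [303.6  96. ] [315.2  96.4] tube [311.  129.6]
spindle [312.1 144.9]
tips 0.007 [307.1  94.1] [312.6  94.7]
tips 0.02 [302.   93.5] [317.7  95.3]
-0.019 -0.045 [305.9  99.8]
-0.019 -0.035 [306.7  97.2]
-0.01 -0.045 [306.  102.8]
-0.01 -0.035 [306.8 100.2]
0.0 -0.045 [306.1 106.1]
0.0 -0.035 [307.  103.4]
shaft [310.3 108.8] [310.8 126.3]
```

The bar sits roughly as expected, though the views disagree by some mm on height; contact during the descent will settle that. I'll use yaw 124° so the gripper body stays clear of the open lid.

```bash
python3 -m jog '[{"linear":[1,1,0],"rot":[0,0,10],"gripper":1},{"linear":[1.3,0.9,0],"rot":[0,0,10],"gripper":1},{"linear":[0,0,0],"rot":[0,0,10],"gripper":1},{"linear":[0,0,0],"rot":[0,0,10],"gripper":1},{"linear":[0,0,0],"rot":[0,0,10],"gripper":1}]'
python3 -m jog '[{"linear":[0,0,0],"rot":[0,0,10],"gripper":1},{"linear":[0,0,-20],"rot":[0,0,0],"gripper":1},{"linear":[0,0,-15],"rot":[0,0,0],"gripper":1},{"linear":[0,0,0],"rot":[0,0,0],"gripper":1},{"linear":[0,0,0],"rot":[0,0,0],"gripper":1}]'
python3 - <<'E'
from h import *
snap("wrist","w5");snap("side","s5")
s=sensors.observe();q=s["tcp_rot"];M=R.from_quat([q[1],q[2],q[3],q[0]]).as_matrix();print(s["eef_pos"],np.degrees(np.arctan2(M[1,0],M[0,0])),M[:,2],s["ft_force"])
b=cv2.imread("pics/s5.png");c=cv2.resize(b[70:180,272:352],None,fx=5,fy=5,interpolation=cv2.INTER_CUBIC)
w=cv2.imread("pics/w5.png")[100:345,250:390];w=cv2.resize(w,None,fx=2.4,fy=2.4,interpolation=cv2.INTER_CUBIC)
o=np.zeros((590,800,3),np.uint8);o[:550,:400]=c;o[:w.shape[0],410:410+w.shape[1]]=w;cv2.imwrite("pics/c7.png",o)
E
```

```text
time_s: 8.38
eef_pos: [0.5479, 0.004, 0.266]
tcp_rot: [0.0, 0.544, 0.839, -0.0]
ft_force: [-0.7, -0.2, -2.9]
opening: 0.0131
finger_force: 59.9
time_s: 9.0
eef_pos: [0.5479, 0.0049, 0.2306]
tcp_rot: [-0.0, 0.471, 0.882, -0.0]
ft_force: [-0.1, 0.2, -2.8]
opening: 0.0134
finger_force: 59.9
[0.54845456 0.0050143  0.231458  ] 123.8859603997642 [ 1.02817432e-03 -2.77586125e-05 -9.99999471e-01] [ 0.08282237 -0.32500546 -3.80582338]
```

View pics/c7.png

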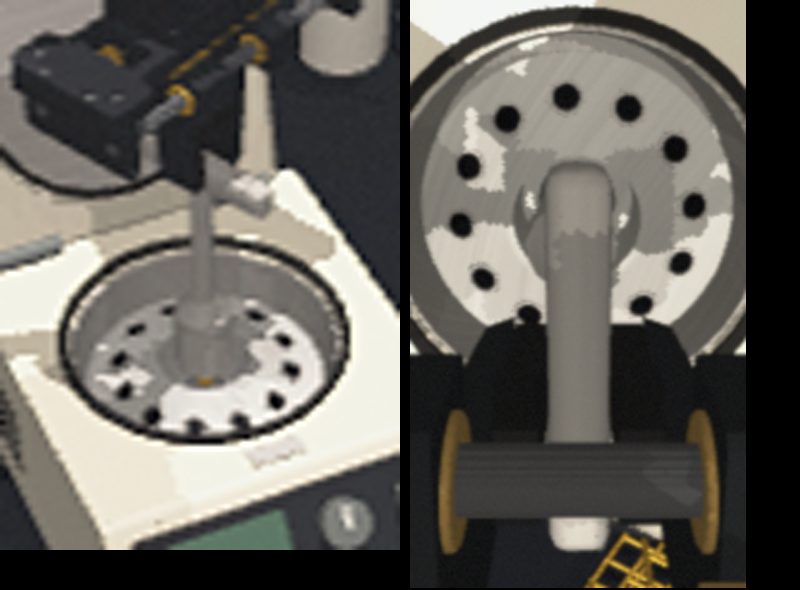

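The spanner hangs vertically over the hub and looks centred. Descending in short steps.

```bash
python3 -m jog '[{"linear":[-0.4,-1,-10],"rot":[0,0,0],"gripper":1},{"linear":[0,0,-10],"rot":[0,0,0],"gripper":1},{"linear":[0,0,-6],"rot":[0,0,0],"gripper":1},{"linear":[0,0,0],"rot":[0,0,0],"gripper":1}]'
python3 -m jog '[{"linear":[0,0,-4],"rot":[0,0,0],"gripper":1},{"linear":[0,0,-4],"rot":[0,0,0],"gripper":1},{"linear":[0,0,0],"rot":[0,0,0],"gripper":1}]'
```

```text
time_s: 9.6
eef_pos: [0.5477, 0.0045, 0.2042]
tcp_rot: [-0.0, 0.47, 0.883, 0.0]
ft_force: [2.0, 2.5, -4.8]
opening: 0.0132
finger_force: 59.9
time_s: 9.98
eef_pos: [0.5474, 0.0042, 0.1962]
tcp_rot: [-0.0, 0.47, 0.883, 0.0]
ft_force: [1.7, 2.2, -3.9]
opening: 0.0132
finger_force: 59.9
```

```bash
python3 -m jog '[{"linear":[0,0,-3],"rot":[0,0,0],"gripper":1},{"linear":[0,0,-3],"rot":[0,0,0],"gripper":1},{"linear":[0,0,0],"rot":[0,0,0],"gripper":1}]'
python3 -m jog '[{"linear":[0,0,-3],"rot":[0,0,0],"gripper":1},{"linear":[0,0,-2],"rot":[0,0,0],"gripper":1},{"linear":[0,0,0],"rot":[0,0,0],"gripper":1}]'
```

```text
time_s: 10.35
eef_pos: [0.5496, 0.0039, 0.195]
tcp_rot: [0.002, 0.47, 0.883, 0.001]
ft_force: [-1.4, 2.4, 12.5]
opening: 0.0132
finger_force: 60.0
time_s: 10.72
eef_pos: [0.552, 0.0036, 0.1948]
tcp_rot: [0.005, 0.47, 0.883, 0.002]
ft_force: [-4.7, 1.4, 29.9]
opening: 0.0135
finger_force: 60.4
```

```bash
python3 -m jog '[{"linear":[0,0,8],"rot":[0,0,0],"gripper":1},{"linear":[0,0,0],"rot":[0,0,0],"gripper":1}]'
python3 - <<'E'
from h import *
snap("wrist","w6");snap("side","s6")
s=sensors.observe();print(s["eef_pos"],s["ft_force"])
b=cv2.imread("pics/s6.png");c=cv2.resize(b[90:180,272:352],None,fx=5,fy=5,interpolation=cv2.INTER_CUBIC)
w=cv2.imread("pics/w6.png")[100:345,250:390];w=cv2.resize(w,None,fx=2.4,fy=2.4,interpolation=cv2.INTER_CUBIC)
o=np.zeros((590,800,3),np.uint8);o[:450,:400]=c;o[:w.shape[0],410:410+w.shape[1]]=w;cv2.imwrite("pics/c8.png",np.clip(o*1.3,0,255).astype(np.uint8))
P=lambda *p:((proj("s6",p)-[272,90])*5).round()
x=s["eef_pos"]
for m in (.065,.082):print(m,"mouth",P(.5477,.0036,m),"shafttop",P(.5477,.0036,m+.124),"bar-",P(x[0]+.045*.558,x[1]-.045*.83,m+.132))
E
```

```text
time_s: 10.98
eef_pos: [0.5483, 0.004, 0.195]
tcp_rot: [0.001, 0.47, 0.883, 0.0]
ft_force: [0.2, 2.1, 10.3]
opening: 0.0134
finger_force: 59.9
[0.54848142 0.0039391  0.19499258] [-0.18143257  2.6802685   5.73773384]
0.065 mouth [201. 303.] shafttop [196. 137.] bar- [263. 162.]
0.082 mouth [200. 282.] shafttop [195. 112.] bar- [263. 137.]
```

View pics/c8.png

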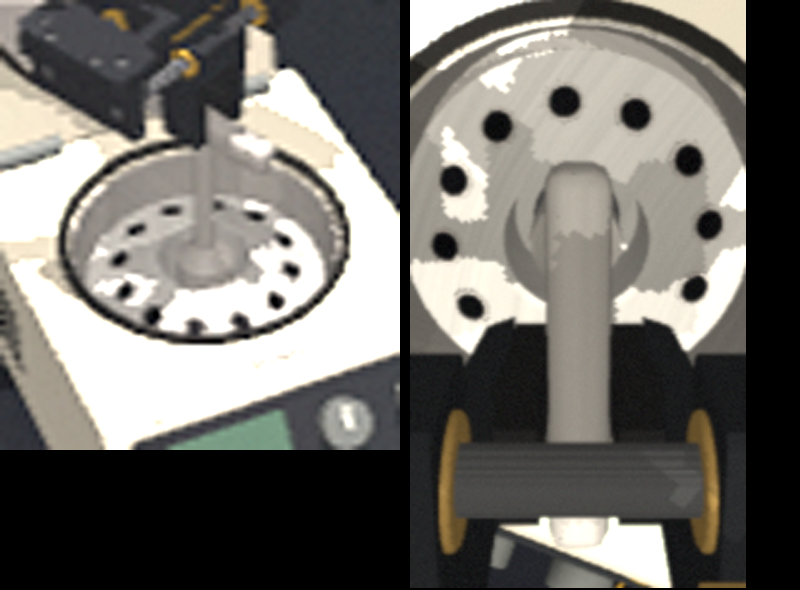

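```bash
python3 -m jog '[{"linear":[0,0,-2],"rot":[0,0,-4],"gripper":1},{"linear":[0,0,0],"rot":[0,0,-4],"gripper":1},{"linear":[0,0,0],"rot":[0,0,0],"gripper":1}]'
python3 -c "
from h import *
s=sensors.observe();print(s['eef_pos'],s['ft_force'],s['ft_torque'])"
python3 -m jog '[{"linear":[0,3,0],"rot":[0,0,0],"gripper":1},{"linear":[0,2,0],"rot":[0,0,0],"gripper":1},{"linear":[0,0,0],"rot":[0,0,0],"gripper":1}]'
python3 -c "
from h import *
s=sensors.observe();print(s['eef_pos'],s['ft_force'],s['ft_torque'])"
```

```text
time_s: 11.45
eef_pos: [0.5495, 0.0039, 0.195]
tcp_rot: [0.002, 0.531, 0.848, 0.001]
ft_force: [-1.1, 2.8, 14.0]
opening: 0.0131
finger_force: 59.9
[0.5495359  0.00393028 0.19496506] [-1.12194673  2.75707502 13.99735477] [ 0.60522142  0.21442951 -0.01067313]
time_s: 11.82
eef_pos: [0.5496, 0.0078, 0.195]
tcp_rot: [0.003, 0.53, 0.848, 0.0]
ft_force: [-1.6, -1.1, 13.4]
opening: 0.0134
finger_force: 60.1
[0.54959707 0.007801   0.19503559] [-1.62312672 -1.14170366 13.42950656] [-0.25131965  0.306227   -0.01070943]
```

```bash
python3 -m jog '[{"linear":[0,-5,1],"rot":[0,0,-4],"gripper":1},{"linear":[0,0,0],"rot":[0,0,-4],"gripper":1},{"linear":[0,0,0],"rot":[0,0,0],"gripper":1}]'
python3 -c "
from h import *
s=sensors.observe();print(s['eef_pos'],s['ft_force'],s['ft_torque'])"
python3 -m jog '[{"linear":[0,0,0],"rot":[0,0,-4],"gripper":1},{"linear":[0,0,0],"rot":[0,0,-4],"gripper":1},{"linear":[0,0,0],"rot":[0,0,0],"gripper":1}]'
python3 -c "
from h import *
s=sensors.observe();print(s['eef_pos'],s['ft_force'],s['ft_torque'],s['q'])"
```

```text
time_s: 12.2
eef_pos: [0.5492, 0.0039, 0.195]
tcp_rot: [0.002, 0.589, 0.808, 0.001]
ft_force: [-0.3, 2.6, 10.3]
opening: 0.0132
finger_force: 59.9
[0.54916408 0.0039004  0.19500671] [-0.2765837   2.63081117 10.25881872] [0.62145256 0.03680929 0.11939698]
time_s: 12.58
eef_pos: [0.5492, 0.0038, 0.195]
tcp_rot: [0.002, 0.643, 0.765, 0.001]
ft_force: [-0.0, 2.6, 10.1]
opening: 0.0133
finger_force: 59.9
[0.54919521 0.00383438 0.19499639] [-9.02689148e-03  2.57702884e+00  1.01316857e+01] [0.49482526 0.04165404 0.05415326] [-3.82177389e-02  5.66371584e-02  1.92557552e+00 -2.71464934e-04
  1.15564419e+00 -2.10861176e-01]
```

```bash
for i in 1; do python3 -m jog '[{"linear":[0,0,0],"rot":[0,0,-6],"gripper":1},{"linear":[0,0,0],"rot":[0,0,-6],"gripper":1},{"linear":[0,0,0],"rot":[0,0,-6],"gripper":1}]'; done
python3 -c "
from h import *
s=sensors.observe();print(s['eef_pos'],s['ft_force'],s['ft_torque'])"
python3 -m jog '[{"linear":[0,0,0],"rot":[0,0,-4],"gripper":1},{"linear":[0,0,0],"rot":[0,0,-4],"gripper":1},{"linear":[0,0,0],"rot":[0,0,-4],"gripper":1}]'
python3 -c "
from h import *
s=sensors.observe();print(s['eef_pos'],s['ft_force'],s['ft_torque'])"
```

```text
time_s: 12.95
eef_pos: [0.5492, 0.0036, 0.195]
tcp_rot: [0.002, 0.756, 0.654, 0.001]
ft_force: [-0.5, 1.8, 9.9]
opening: 0.0135
finger_force: 60.0
[0.54917052 0.00363595 0.19498463] [-0.48401937  1.83490946  9.94694484] [0.26673651 0.01544786 0.1163953 ]
time_s: 13.32
eef_pos: [0.5491, 0.0035, 0.195]
tcp_rot: [0.002, 0.82, 0.572, 0.001]
ft_force: [0.2, 1.7, 9.4]
opening: 0.0133
finger_force: 60.0
[0.54913993 0.003478   0.19500489] [0.20331882 1.73342932 9.39785119] [0.22567637 0.08899455 0.16210484]
```

```bash
python3 -m jog '[{"linear":[0,0,0],"rot":[0,0,-3],"gripper":1},{"linear":[0,0,0],"rot":[0,0,-3],"gripper":1},{"linear":[0,0,0],"rot":[0,0,0],"gripper":1}]'
python3 -c "
from h import *
s=sensors.observe();print(s['eef_pos'],s['ft_force'],s['ft_torque'])"
python3 -m jog '[{"linear":[0,0,0],"rot":[0,0,-3],"gripper":1},{"linear":[0,0,0],"rot":[0,0,-3],"gripper":1},{"linear":[0,0,0],"rot":[0,0,0],"gripper":1}]'
python3 -c "
from h import *
s=sensors.observe();print(s['eef_pos'],s['ft_force'],s['ft_torque'])"
```

```text
time_s: 13.7
eef_pos: [0.5491, 0.0034, 0.195]
tcp_rot: [0.002, 0.848, 0.529, 0.001]
ft_force: [-0.0, 0.5, 10.6]
opening: 0.0132
finger_force: 60.0
[0.54913947 0.0034009  0.19502249] [-0.0440575   0.46344624 10.60770088] [0.15920885 0.10261212 0.07635986]
time_s: 14.08
eef_pos: [0.5491, 0.0033, 0.195]
tcp_rot: [0.002, 0.875, 0.485, 0.001]
ft_force: [-0.7, 0.6, 10.4]
opening: 0.0131
finger_force: 60.2
[0.5491324  0.00330041 0.19500542] [-0.7447147   0.6156371  10.38504322] [0.07650171 0.08604699 0.33501455]
```

```bash
python3 -m jog '[{"linear":[0,0,0],"rot":[0,0,-3],"gripper":1},{"linear":[0,0,0],"rot":[0,0,-3],"gripper":1},{"linear":[0,0,0],"rot":[0,0,0],"gripper":1}]'
python3 - <<'E'
from h import *
s=sensors.observe();q=s["tcp_rot"];print(s['eef_pos'],s['ft_force'],s['ft_torque'],2*np.degrees(np.arctan2(q[2],q[1])))
snap("wrist","w7");snap("side","s7")
b=cv2.imread("pics/s7.png");c=cv2.resize(b[90:180,272:352],None,fx=5,fy=5,interpolation=cv2.INTER_CUBIC)
w=cv2.imread("pics/w7.png")[100:345,250:390];w=cv2.resize(w,None,fx=2.4,fy=2.4,interpolation=cv2.INTER_CUBIC)
o=np.zeros((590,800,3),np.uint8);o[:450,:400]=c;o[:w.shape[0],410:410+w.shape[1]]=w;cv2.imwrite("pics/c9.png",np.clip(o*1.3,0,255).astype(np.uint8))
E
```

```text
time_s: 14.45
eef_pos: [0.549, 0.0032, 0.195]
tcp_rot: [0.002, 0.899, 0.439, 0.001]
ft_force: [-0.3, 0.5, 10.4]
opening: 0.0131
finger_force: 61.2
[0.54899043 0.00319571 0.19500834] [-0.33606799  0.53180181 10.41832713] [0.03256819 0.20405643 0.85050955] 52.03838535575908
```

The torque reached 0.85 N m at a hard stop, so the nut is tight. Easing off, then lifting the spanner straight up.

```bash
python3 -m jog '[{"linear":[0,0,0],"rot":[0,0,4],"gripper":1},{"linear":[0,0,0],"rot":[0,0,4],"gripper":1},{"linear":[0,0,5],"rot":[0,0,0],"gripper":1},{"linear":[0,0,15],"rot":[0,0,0],"gripper":1},{"linear":[0,0,20],"rot":[0,0,0],"gripper":1}]'
python3 -c "
from h import *
s=sensors.observe();print(s['eef_pos'],s['ft_force'],s['ft_torque'])"
python3 -m jog '[{"linear":[0,0,25],"rot":[0,0,0],"gripper":1},{"linear":[0,0,20],"rot":[0,0,0],"gripper":1},{"linear":[0,0,0],"rot":[0,0,0],"gripper":1}]'
python3 - <<'E'
from h import *
s=sensors.observe();q=s["tcp_rot"];print(s['eef_pos'],s['ft_force'],s['ft_torque'],2*np.degrees(np.arctan2(q[2],q[1])))
snap("wrist","w8");snap("side","s8")
g=cv2.imread("pics/w8.png",0);print(g[155:180,320].tolist(),g[318:336,320].tolist())
E
```

```text
time_s: 15.18
eef_pos: [0.5452, 0.0036, 0.2305]
tcp_rot: [-0.002, 0.867, 0.499, -0.003]
ft_force: [0.4, -0.3, -2.4]
opening: 0.0131
finger_force: 60.0
[0.54523355 0.00359348 0.23051389] [ 0.37077587 -0.34953343 -2.44138426] [-0.07363577  0.10693761 -0.01330022]
time_s: 15.55
eef_pos: [0.5492, 0.0037, 0.2814]
tcp_rot: [0.002, 0.866, 0.499, 0.002]
ft_force: [-0.4, 0.1, -3.0]
opening: 0.0132
finger_force: 60.0
[0.54919196 0.00373137 0.2814273 ] [-0.35292253  0.11356666 -3.03292811] [-0.02587782  0.06795529 -0.0256444 ] 59.892612895112
[155, 154, 151, 145, 127, 119, 105, 63, 62, 62, 64, 67, 77, 87, 93, 99, 110, 118, 126, 129, 130, 131, 133, 134, 134] [185, 185, 183, 185, 184, 185, 184, 181, 175, 158, 114, 48, 29, 31, 30, 28, 29, 26]
```

```bash
python3 -m jog '[{"linear":[-15,-50,0],"rot":[0,0,-9],"gripper":1},{"linear":[-15,-50,0],"rot":[0,0,-9],"gripper":1},{"linear":[-15,-50,0],"rot":[0,0,-9],"gripper":1},{"linear":[-16,-52,0],"rot":[0,0,-9],"gripper":1},{"linear":[-16,-52,0],"rot":[0,0,-10],"gripper":1}]'
python3 -m jog '[{"linear":[-16,-50,0],"rot":[0,0,-10],"gripper":1},{"linear":[0,0,-30],"rot":[0,0,0],"gripper":1},{"linear":[0,0,-25],"rot":[0,0,0],"gripper":1},{"linear":[0,0,0],"rot":[0,0,0],"gripper":1},{"linear":[0,0,0],"rot":[0,0,0],"gripper":1}]'
python3 - <<'E'
from h import *
s=sensors.observe();q=s["tcp_rot"];print(s['eef_pos'],s['ft_force'],2*np.degrees(np.arctan2(q[2],q[1])))
E
```

```text
time_s: 16.27
eef_pos: [0.4691, -0.2511, 0.2765]
tcp_rot: [-0.001, 0.993, 0.118, -0.001]
ft_force: [0.0, 0.1, -3.2]
opening: 0.0132
finger_force: 60.0
time_s: 16.9
eef_pos: [0.4547, -0.2999, 0.2231]
tcp_rot: [-0.0, 0.999, 0.034, -0.0]
ft_force: [-0.2, -1.0, -3.1]
opening: 0.0133
finger_force: 60.0
[ 0.45467331 -0.29993245  0.22305255] [-0.23821312 -0.98415266 -3.13648962] 3.919988818889432
```

```bash
python3 -m jog '[{"linear":[1,0,-20],"rot":[0,0,0],"gripper":1},{"linear":[0,0,-15],"rot":[0,0,0],"gripper":1},{"linear":[0,0,-10],"rot":[0,0,0],"gripper":1},{"linear":[0,0,-10],"rot":[0,0,0],"gripper":1},{"linear":[0,0,0],"rot":[0,0,0],"gripper":1}]'
python3 -m jog '[{"linear":[0,0,-12],"rot":[0,0,0],"gripper":1},{"linear":[0,0,-10],"rot":[0,0,0],"gripper":1},{"linear":[0,0,-6],"rot":[0,0,0],"gripper":1},{"linear":[0,0,0],"rot":[0,0,0],"gripper":1}]'
```

```text
time_s: 17.52
eef_pos: [0.4549, -0.2996, 0.1667]
tcp_rot: [-0.001, 0.999, 0.034, -0.001]
ft_force: [-0.0, 0.2, -3.7]
opening: 0.0132
finger_force: 60.0
time_s: 18.02
eef_pos: [0.4554, -0.2999, 0.1393]
tcp_rot: [-0.0, 0.999, 0.034, -0.0]
ft_force: [0.2, 0.0, -3.1]
opening: 0.0132
finger_force: 60.0
```

```bash
python3 -m jog '[{"linear":[0,0,-2],"rot":[0,0,0],"gripper":1},{"linear":[0,0,-1],"rot":[0,0,0],"gripper":1},{"linear":[0,0,0],"rot":[0,0,0],"gripper":1}]'
```

```text
time_s: 18.4
eef_pos: [0.4564, -0.3007, 0.1383]
tcp_rot: [0.001, 0.999, 0.034, 0.001]
ft_force: [-0.5, -0.2, 6.2]
opening: 0.0132
finger_force: 60.0
```

Contact on the pocket floor. Releasing, then rising straight up.

```bash
python3 -m jog '[{"linear":[0,0,1],"rot":[0,0,0],"gripper":1},{"linear":[0,0,0],"rot":[0,0,0],"gripper":0},{"linear":[0,0,0],"rot":[0,0,0],"gripper":0},{"linear":[0,0,0],"rot":[0,0,0],"gripper":0},{"linear":[0,0,0],"rot":[0,0,0],"gripper":0}]'
python3 -m jog '[{"linear":[0,0,0],"rot":[0,0,0],"gripper":0},{"linear":[0,0,0],"rot":[0,0,0],"gripper":0},{"linear":[0,0,45],"rot":[0,0,0],"gripper":0},{"linear":[0,0,55],"rot":[0,0,0],"gripper":0},{"linear":[10,0,55],"rot":[0,0,0],"gripper":0}]'
python3 -m jog '[{"linear":[6,3,0],"rot":[0,0,0],"gripper":0},{"linear":[0,0,0],"rot":[0,0,0],"gripper":0}]'
python3 - <<'E'
from h import *
snap("wrist","w9");print(sensors.observe()["eef_pos"])
# compare against w3: bar ends projected for the original pose
a=cv2.imread("pics/w9.png",0)
def H(zoff=0):pass
d=np.array([np.cos(np.radians(4)),np.sin(np.radians(4))]);m=np.array([.4545,-.3008])
for o in(-.045,0,.045):print(proj("w9",[*(m+o*d),.143]).round(1))
u=proj("w9",[*m,.143]);r=int(u[1])
for rr in (r-35,r-15,r+15,r+35):print(rr,a[rr,int(u[0])-20:int(u[0])+20].tolist())
print(a[r-60:r-35,int(u[0])].tolist(),a[r+35:r+60,int(u[0])].tolist())
E
```

```text
time_s: 19.02
eef_pos: [0.4555, -0.3, 0.1377]
tcp_rot: [-0.0, 0.999, 0.034, -0.0]
ft_force: [-0.5, 0.6, 0.2]
opening: 0.0515
finger_force: 0.0
time_s: 19.65
eef_pos: [0.465, -0.2998, 0.2943]
tcp_rot: [-0.0, 0.999, 0.034, -0.0]
ft_force: [0.7, -0.4, -0.3]
opening: 0.0883
finger_force: 0.0
time_s: 19.9
eef_pos: [0.4717, -0.2967, 0.2926]
tcp_rot: [-0.0, 0.999, 0.034, -0.0]
ft_force: [0.2, 0.3, 0.4]
opening: 0.0881
finger_force: 0.0
[ 0.47089392 -0.29643095  0.29128311]
[321.8 242.9]
[321.8 203.4]
[321.9 160.7]
168 [87, 87, 87, 86, 88, 87, 87, 86, 86, 86, 85, 84, 80, 77, 71, 79, 104, 122, 129, 137, 138, 138, 136, 134, 131, 131, 127, 120, 106, 84, 70, 63, 63, 68, 71, 72, 74, 80, 86, 87]
188 [84, 84, 85, 84, 77, 72, 66, 53, 46, 47, 56, 84, 102, 110, 113, 106, 112, 121, 129, 135, 139, 139, 144, 190, 214, 215, 205, 186, 148, 113, 97, 78, 58, 50, 49, 51, 49, 53, 62, 71]
218 [25, 25, 26, 26, 25, 27, 27, 25, 27, 25, 23, 25, 25, 26, 28, 49, 108, 141, 137, 165, 186, 191, 192, 190, 191, 188, 177, 160, 121, 65, 31, 27, 24, 27, 26, 26, 28, 23, 27, 24]
238 [30, 27, 31, 29, 29, 31, 30, 29, 30, 30, 30, 29, 28, 30, 30, 49, 104, 143, 162, 175, 183, 186, 188, 188, 187, 183, 172, 155, 114, 62, 31, 29, 26, 29, 25, 24, 27, 29, 26, 28]
[147, 146, 147, 147, 148, 146, 137, 93, 88, 87, 87, 86, 87, 88, 86, 89, 113, 152, 170, 139, 137, 138, 139, 137, 138] [183, 180, 170, 140, 59, 32, 31, 30, 31, 29, 30, 30, 30, 25, 26, 26, 27, 27, 28, 28, 26, 28, 27, 25, 26]
```

The spanner stands where it was, with its bar ends within about 1 mm of the original position. Now for the lid: close the fingers and travel over it to behind the lid.

```bash
python3 -m jog '[{"linear":[0,0,55],"rot":[0,0,0],"gripper":1},{"linear":[0,20,55],"rot":[0,0,4],"gripper":1},{"linear":[4,53,0],"rot":[0,0,9],"gripper":1},{"linear":[4,53,0],"rot":[0,0,9],"gripper":1},{"linear":[4,53,0],"rot":[0,0,9],"gripper":1}]' 20
python3 -m jog '[{"linear":[4,53,0],"rot":[0,0,9],"gripper":1},{"linear":[4,53,0],"rot":[0,0,9],"gripper":1},{"linear":[4,53,0],"rot":[0,0,9],"gripper":1},{"linear":[4,53,0],"rot":[0,0,9],"gripper":1},{"linear":[4,53,0],"rot":[0,0,9],"gripper":1}]'
python3 -m jog '[{"linear":[4,53,0],"rot":[0,0,9],"gripper":1},{"linear":[4,53,0],"rot":[0,0,9],"gripper":1},{"linear":[0,0,0],"rot":[0,0,0],"gripper":1},{"linear":[0,0,0],"rot":[0,0,0],"gripper":1}]'
python3 - <<'E'
from h import *
s=sensors.observe();q=s["tcp_rot"];print(s['eef_pos'],s['q'],2*np.degrees(np.arctan2(q[2],q[1])))
# lid angle: project lid edge rows in top0 and side0 for various angles
y=np.array([-.149,.989]);x=np.array([.989,.149]);h=np.array([.5328,.1025])
f=lambda n,a,lx,r,t:proj(n,[*(h+x*lx-y*(r*np.cos(a)-t*np.sin(a))),.118+r*np.sin(a)+t*np.cos(a)]).round(1)
for a in (1.65,1.75,1.85,1.9):print(a,"top0 corners out",f("top0",a,.095,.188,.026),f("top0",a,-.095,.188,.026),"side0",f("side0",a,-.095,.188,.002),f("side0",a,.095,.188,.002))
E
```

```text
time_s: 20.58
eef_pos: [0.4826, -0.1166, 0.4004]
tcp_rot: [-0.001, 0.953, 0.302, -0.002]
ft_force: [-0.2, -0.6, -0.0]
opening: 0.0398
finger_force: 0.0
time_s: 21.2
eef_pos: [0.5026, 0.1483, 0.4002]
tcp_rot: [-0.001, 0.765, 0.644, -0.002]
ft_force: [0.3, 0.3, 0.6]
opening: 0.0004
finger_force: 0.0
time_s: 21.7
eef_pos: [0.511, 0.2523, 0.4008]
tcp_rot: [-0.0, 0.657, 0.754, -0.002]
ft_force: [-0.0, 0.0, 0.4]
opening: 0.0006
finger_force: 0.0
[0.51100294 0.25230502 0.40082   ] [ 4.15375908e-01  9.66145380e-03  1.59873786e+00 -7.55196005e-04
  1.53710323e+00  2.77986996e-01] 97.8733469288081
1.65 top0 corners out [181.6 166.4] [193.7 233.6] side0 [257.   64.1] [325.8  46.2]
1.75 top0 corners out [175.5 168.4] [187.3 235.4] side0 [254.8  61. ] [322.9  43.5]
1.85 top0 corners out [169.9 170.4] [181.5 237.2] side0 [252.7  58.7] [320.1  41.5]
1.9 top0 corners out [167.3 171.5] [178.8 238.1] side0 [251.7  57.9] [318.7  40.8]
```

```bash
python3 -m jog '[{"linear":[0,0,-45],"rot":[0,0,0],"gripper":1},{"linear":[0,0,-45],"rot":[0,0,0],"gripper":1},{"linear":[0,0,-35],"rot":[0,0,0],"gripper":1},{"linear":[6,-40,0],"rot":[0,0,0],"gripper":1},{"linear":[3,-20,0],"rot":[0,0,0],"gripper":1}]'
python3 -m jog '[{"linear":[2,-10,0],"rot":[0,0,0],"gripper":1},{"linear":[2,-15,0],"rot":[0,0,0],"gripper":1},{"linear":[2,-15,0],"rot":[0,0,0],"gripper":1}]'
```

```text
time_s: 22.32
eef_pos: [0.5202, 0.19, 0.277]
tcp_rot: [-0.0, 0.658, 0.753, -0.001]
ft_force: [-0.0, 0.2, -0.4]
opening: 0.0005
finger_force: 0.0
time_s: 22.7
eef_pos: [0.5276, 0.1537, 0.2799]
tcp_rot: [0.0, 0.657, 0.754, 0.002]
ft_force: [-0.3, 4.1, 3.4]
opening: 0.0007
finger_force: 2.1
```

```bash
python3 -m jog '[{"linear":[4,-28,0],"rot":[0,0,0],"gripper":1},{"linear":[4,-28,0],"rot":[0,0,0],"gripper":1},{"linear":[4,-28,-5],"rot":[0,0,0],"gripper":1},{"linear":[4,-27,-9],"rot":[0,0,0],"gripper":1},{"linear":[4,-25,-15],"rot":[0,0,0],"gripper":1}]'
python3 -m jog '[{"linear":[3.3,-22,-19],"rot":[0,0,0],"gripper":1},{"linear":[2.7,-18,-22],"rot":[0,0,0],"gripper":1}]'
```

```text
time_s: 23.32
eef_pos: [0.5469, 0.0162, 0.2494]
tcp_rot: [0.0, 0.657, 0.754, 0.001]
ft_force: [0.1, 3.2, 0.3]
opening: 0.0008
finger_force: 1.1
time_s: 23.58
eef_pos: [0.5528, -0.0241, 0.2079]
tcp_rot: [0.0, 0.657, 0.754, 0.0]
ft_force: [0.1, 1.7, 0.8]
opening: 0.0005
finger_force: 0.8
```

```bash
python3 -m jog '[{"linear":[2,-14,-25],"rot":[0,0,0],"gripper":1},{"linear":[1.3,-9,-24],"rot":[0,0,0],"gripper":1},{"linear":[0.5,-3,-10],"rot":[0,0,0],"gripper":1},{"linear":[0,0,-5],"rot":[0,0,0],"gripper":1},{"linear":[0,0,-3],"rot":[0,0,0],"gripper":1}]'
python3 -m jog '[{"linear":[0,0,-3],"rot":[0,0,0],"gripper":1},{"linear":[0,0,0],"rot":[0,0,0],"gripper":1}]'
```

```text
time_s: 24.2
eef_pos: [0.5561, -0.0496, 0.1442]
tcp_rot: [0.0, 0.656, 0.754, -0.001]
ft_force: [-12.7, -1.3, 26.7]
opening: 0.0002
finger_force: 13.3
time_s: 24.45
eef_pos: [0.5561, -0.0497, 0.1442]
tcp_rot: [0.0, 0.656, 0.755, -0.001]
ft_force: [-16.9, -1.0, 29.8]
opening: 0.0006
finger_force: 14.8
```

```bash
python3 -m jog '[{"linear":[0,0,15],"rot":[0,0,0],"gripper":1},{"linear":[0,0,40],"rot":[0,0,0],"gripper":1},{"linear":[0,0,50],"rot":[0,0,0],"gripper":1},{"linear":[0,0,0],"rot":[0,0,0],"gripper":1},{"linear":[0,0,0],"rot":[0,0,0],"gripper":1}]'
python3 - <<'E'
from h import *
from rig import sign_off
snap("side","s9")
a=cv2.imread("pics/side0.png").astype(int);b=cv2.imread("pics/s9.png").astype(int)
# spanner bar unmoved in side view?
d=np.abs(a-b).max(2); print("block region diff",d[205:275,285:362].mean(),"rack",d[170:245,380:445].mean(),"tray",d[105:150,362:398].mean())
s=sensors.observe();print(s["eef_pos"],s["ft_force"])
print(sign_off())
E
```

```text
time_s: 25.08
eef_pos: [0.5564, -0.0488, 0.2431]
tcp_rot: [0.0, 0.657, 0.754, 0.0]
ft_force: [0.2, -0.1, -0.6]
opening: 0.0006
finger_force: 0.0
block region diff 7.469016697588126 rack 6.199794871794872 tray 5.933333333333334
[ 0.55575476 -0.04876141  0.24193079] [0.3000297  1.09189089 0.28425715]
the job is handed in; nothing more can be done
None
```

I handed the job in at about 25 s: the nut was turned clockwise to its hard stop, the larger spanner is back standing in its pocket, and the lid is pressed shut. `sign_off()` returned no verdict, so this rests on my force, position and image readings; the small spanner, rack and tray were not touched.

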